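Second course of weights on the print-mounting board

TASK

A freshly glued print is being pressed under a board weighted with a row of three clay pavers. Lay the second course on it in running bond, using the two loose full-size pavers from the bench: one centred over each of the two joints of the row, in line with the row and flush with its sides. Set them down, do not let them fall.

Things in the scene. Friction and masses are not known exactly. Their poses are not given: they have to be found in the camera images.
- paver_a: A plain clay paver, brick-shaped, 110 (x) x 54 (y) x 40 (z) mm, 0.4 to 0.6 kg, lying loose and flat on the bench. Origin: centre of its underside; x along its length, z up. paver_a and paver_b are alike and interchangeable, the same size as those of the first course. Beside them lie a half paver (54 x 54 x 40 mm), a thin square tile and a wooden lino block, not needed.
- paver_b: A plain clay paver, brick-shaped, 110 (x) x 54 (y) x 40 (z) mm, 0.4 to 0.6 kg, lying loose and flat on the bench. Origin: centre of its underside; x along its length, z up. paver_a and paver_b are alike and interchangeable, the same size as those of the first course. Beside them lie a half paver (54 x 54 x 40 mm), a thin square tile and a wooden lino block, not needed.
- joint_near (a point): The nearer (to the robot) of the two 12 mm gaps in the first course: three clay pavers (110 x 54 x 40 mm) in a straight row, fixed on a plywood board on the bench; the joints are 122 mm apart. Point: mid-gap, level with the pavers' tops (68 mm above the bench); x along the row, away from the robot, y across, z up. Two pavers centred on the joints leave 12 mm between their ends.
- joint_far (a point): The farther (from the robot) of the two 12 mm gaps in the first course: three clay pavers (110 x 54 x 40 mm) in a straight row, fixed on a plywood board on the bench; the joints are 122 mm apart. Point: mid-gap, level with the pavers' tops (68 mm above the bench); x along the row, away from the robot, y across, z up. Two pavers centred on the joints leave 12 mm between their ends.
Things that resemble listed ones, but are neither listed nor needed, are in the scene too. Leave any green look-alike of the paver_a alone.

How it is judged:
At the end, for the whole second after the job is handed in: One full-size paver lies at rest, flat on the first course, over each of the two joints: its centre within 15 mm of the joint along the row and 12 mm across it, its length within 10 degrees of the row's direction ((((x of paver_a in the frame of joint_near between -0.015 and 0.015 m and y of paver_a in the frame of joint_near between -0.012 and 0.012 m and z of paver_a in the frame of joint_near between -0.006 and 0.006 m and angle between the x axis of paver_a and the x axis of joint_near, either way round below 0.175 rad and angle between paver_a's own z axis and vertical below 0.1 rad and linear speed of paver_a below 0.02 m/s) and (x of paver_b in the frame of joint_far between -0.015 and 0.015 m and y of paver_b in the frame of joint_far between -0.012 and 0.012 m and z of paver_b in the frame of joint_far between -0.006 and 0.006 m and angle between the x axis of paver_b and the x axis of joint_far, either way round below 0.175 rad and angle between paver_b's own z axis and vertical below 0.1 rad and linear speed of paver_b below 0.02 m/s)) or ((x of paver_a in the frame of joint_far between -0.015 and 0.015 m and y of paver_a in the frame of joint_far between -0.012 and 0.012 m and z of paver_a in the frame of joint_far between -0.006 and 0.006 m and angle between the x axis of paver_a and the x axis of joint_far, either way round below 0.175 rad and angle between paver_a's own z axis and vertical below 0.1 rad and linear speed of paver_a below 0.02 m/s) and (x of paver_b in the frame of joint_near between -0.015 and 0.015 m and y of paver_b in the frame of joint_near between -0.012 and 0.012 m and z of paver_b in the frame of joint_near between -0.006 and 0.006 m and angle between the x axis of paver_b and the x axis of joint_near, either way round below 0.175 rad and angle between paver_b's own z axis and vertical below 0.1 rad and linear speed of paver_b below 0.02 m/s)))); the robot touches nothing.
It fails at once if a paver falls: it moves faster than 0.7 m/s (a free fall of 25 mm) while the fingers do not hold it ((linear speed of paver_a above 0.7 m/s and contact force between the fingers and paver_a below 0.1 N) or (linear speed of paver_b above 0.7 m/s and contact force between the fingers and paver_b below 0.1 N)).
It also fails if it takes over 51 s, if anything falls off the work surface, if the arm or the gripper's body presses on something with over 40 N, if the wrist force passes 120 N, or if a joint passes its speed limit or range.

ROBOT

A 6-joint arm with a two-finger parallel gripper is mounted at the origin on the work surface. World frame = base frame: x ahead of the robot, y to its left, z up, the work surface at z = 0. Lengths are in m, angles in rad, forces in N, time in s.
With the tool pointing down it reaches from about 0.25 to 0.8 m from the base axis. Payload 3.9 kg.
Tool frame: the origin (TCP) lies midway between the tips of the shut fingers; the grasp point (between the pads) lies 19 mm behind it; z points along the fingers, y is the line along which they close (so a half turn about z gives the same grasp; the last joint's range is limited). The gripper opens to 85 mm and grips with 20 to 120 N. Pads are 22 mm wide; open, the fingers measure 114 mm over their backs; the gripper's body (76 mm by 85 mm) begins 54 mm behind the grasp point. The pads swing forward as they close: fully open they stand 13 mm farther back than shut.
Start: joints at [-1.267, 0.26, -0.138, 1.173, 0, 1.571], TCP at [0.157, -0.501, 0.231] pointing down, gripper open.
Joint ranges: [-2.78, 2.78], [-0.83, 1.72], [-1.28, 1.37], [-1.9, 2.12], [-1.57, 1.48], [-3.14, 3.14]. Speed limits (rad/s): [2.57, 2.57, 3.14, 3.14, 3.14, 3.14].

INTERFACE

Orientations are given as a unit quaternion [x, y, z, w].
In Python, from rig import arm gives the robot as it stands.
- The arm moves only by the shell command python3 -m pendant 'ROWS'. ROWS is JSON, a list of rows, each a list of 7 numbers: the turn, a rotation vector about the tool's x, y, z in degrees, then the shift along the tool's x, y, z in m, then the closure, from 0 (fully open) to 1 (shut). In form: [[ax, ay, az, tx, ty, tz, gripper], ...]. A call has 1 to 8 rows; each row is the pose to reach, as a shift and turn from the pose commanded when the call began, along the tool's axes at that moment; what a row does not reach only later rows make up. A row lasts 1/10 s, in which the tool goes at most 50 mm and 8.59 degrees, less where a joint would pass 70% of its speed; a pose out of reach is approached as far as the arm can. A call with a gripper value outside its range is refused whole. The fingers move at their own pace and stop on an object; the grip force is fixed at half the most. Time passes only in rows, so rows that repeat a pose let the fingers close. It gives the time, the measured TCP pose, the force, the opening and the grip force at its end, in the units of the state.
- arm.get_state(): the state, without advancing time (a new reading comes with each control period).
- arm.grab_frame(name): name is "scene" or "top"; returns a dict with "img" (400x640x3 uint8, red, green, blue), "depth" (400x640 float32, m along the optical axis (not along the pixel's ray), 0 where there is no reading), "vertical_fov" (degrees; the focal length in pixels is half the picture's height over the tangent of half this angle, whatever the lens; pixels are square), "cx", "cy" (the principal point, pixels), "T" (4x4, takes a point from camera to world coordinates). Camera axes: x right, y up, looking along -z (the intrinsics and any distortion apply to the point x, -y, -z); pixel columns grow to the right and rows downward; lengths in m; the calibration is good to about 2 mm. A picture is of the moment at which its call begins.
- arm.finish_job(): hands the job in; it is judged then, once.
The state is a dict: "time": time; "qpos": joint angles; "qd": joint speeds; "joint_efforts": joint torques, N m; "eef_pos": TCP position; "tcp_rot": TCP orientation; "force": force on the tool from outside, world axes, zero at the start; "moment": the same for the moment, N m; "gripper_width": finger opening in m; "gripper_force": force on a finger pad.
Only numpy, scipy, OpenCV 4.12 (cv2) and the standard library are available. Lean on these libraries where they do the work, as an engineer would, in place of code of your own. Each camera call takes 0.05 s, during which the arm holds its last target. There are 200 camera calls.

## Working session

There is one attempt and no reset: what is moved stays moved. The work goes in short steps, Python scripts to look and compute and a shell command to move; the robot and the scene stay as the last step left them, time stands still between calls to the robot, and variables do not carry over. Pictures are saved under pics/ and viewed, at most 10 in all, crops included, and the job is handed in when it is done.

```bash
mkdir -p pics; ls
python3 - <<'E'
from rig import arm
import cv2,numpy as np,pickle
s=arm.get_state();print(s['time'],s['eef_pos'],s['tcp_rot'])
for n in("top","scene"):
    f=arm.grab_frame(n);pickle.dump(f,open(n+'.pkl','wb'))
    print(n,{k:v for k,v in f.items() if k not in('img','depth')},f['T'][:3,3])
    cv2.imwrite(f'pics/{n}0.png',f['img'][:,:,::-1])
E
```

```text
pics
0.0 [ 0.1568593  -0.50030446  0.23046727] [ 9.88487337e-01  1.51300525e-01 -1.34384117e-04 -9.58106826e-04]
top {'vertical_fov': 47.58199301715062, 'cx': 318.1671361901537, 'cy': 201.1928023363959, 'T': array([[-7.08497742e-04,  9.92533201e-01, -1.21972712e-01,
         2.89653161e-01],
       [-9.99775481e-01,  1.88002573e-03,  2.11057587e-02,
        -1.23652567e-02],
       [ 2.11774781e-02,  1.21960280e-01,  9.92309027e-01,
         1.24425676e+00],
       [ 0.00000000e+00,  0.00000000e+00,  0.00000000e+00,
         1.00000000e+00]])} [ 0.28965316 -0.01236526  1.24425676]
scene {'vertical_fov': 43.2732884287457, 'cx': 314.1473969117362, 'cy': 194.08642127733506, 'T': array([[-0.85156798, -0.26089194,  0.4547168 ,  1.0486553 ],
       [ 0.52384385, -0.45735322,  0.71862066,  0.91124473],
       [ 0.02048385,  0.85015494,  0.526134  ,  0.75908149],
       [ 0.        ,  0.        ,  0.        ,  1.        ]])} [1.0486553  0.91124473 0.75908149]
```

View pics/top0.png

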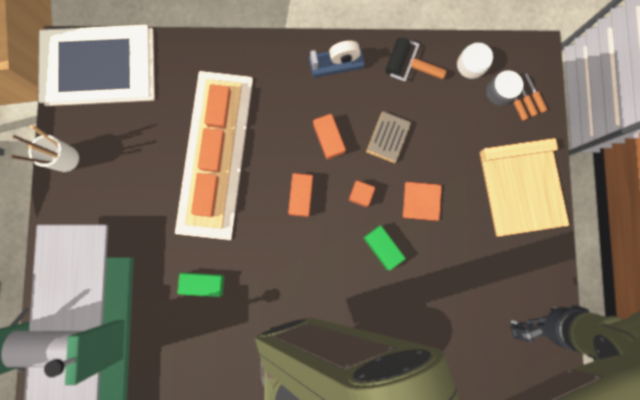

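View pics/scene0.png

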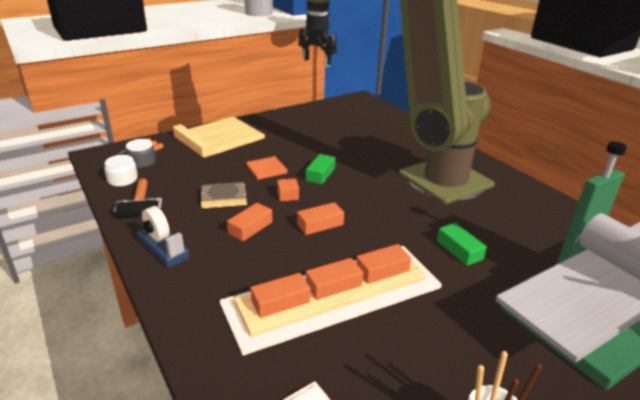

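The top view shows the row of three pavers (centres about (218,105), (210,150), (204,195)) and the loose full-size pavers at (329,136) and (301,195). The half paver is at (362,193), the tile at (422,200), and the green look-alikes at (200,285) and (384,247). The scene view agrees.

```bash
cat > h.py <<'E'
import cv2,numpy as np
def meas(f,zt,seeds,tol=.010):
    """Orange top faces: pixels whose depth height is near zt, cast onto plane zt -> centre, size, long axis angle."""
    img,d,T=f['img'],f['depth'],f['T']
    F=200/np.tan(np.radians(f['vertical_fov']/2))
    v,u=np.mgrid[:400,:640]
    r=np.stack([(u-f['cx'])/F,-(v-f['cy'])/F,-np.ones_like(u,float)],-1)
    w=r@T[:3,:3].T; o=T[:3,3]
    z=o[2]+w[...,2]*d
    P=o+w*((zt-o[2])/w[...,2])[...,None]
    h=cv2.cvtColor(img,cv2.COLOR_RGB2HSV)
    m=((h[...,0]<16)&(h[...,1]>130)&(h[...,2]>90))
    k=(m&(abs(z-zt)<tol)).astype(np.uint8)
    n,l,st,c=cv2.connectedComponentsWithStats(k)
    for s in seeds:
        i=l[s[1],s[0]]
        if i==0: print(s,'no seed, z',z[s[1],s[0]]);continue
        q=P[l==i][:,:2].astype(np.float32)
        (cx,cy),(a,b),an=cv2.minAreaRect(q*1000)
        if a<b: a,b,an=b,a,an+90
        print(s,'mean',q.mean(0).round(4),'rect',round(cx,1),round(cy,1),'size',round(a),round(b),'ang',round((an+90)%180-90,1),'z',np.median(z[l==i]).round(4),st[i,4])
E
python3 - <<'E'
import pickle
from h import meas
f=pickle.load(open('top.pkl','rb'));g=pickle.load(open('scene.pkl','rb'))
print('top');meas(f,.068,[(218,105),(210,150),(204,195)]);meas(f,.04,[(327,136),(301,193),(362,193)])
print('scene');meas(g,.068,[(280,290),(333,273),(384,260)]);meas(g,.04,[(250,217),(320,213)])
E
```

```text
top
(218, 105) mean [0.6927 0.2329] rect 692.7 233.0 size 111 54 ang -6.5 z 0.0684 811
(210, 150) mean [0.5721 0.2463] rect 572.1 246.4 size 111 55 ang -6.8 z 0.0684 849
(204, 195) mean [0.4515 0.2595] rect 451.8 259.4 size 110 55 ang -6.5 z 0.068 867
(327, 136) mean [ 0.6181 -0.0682] rect 618.2 -68.2 size 112 55 ang 20.4 z 0.0404 795
(301, 193) mean [0.4558 0.0092] rect 455.9 9.1 size 110 54 ang -5.3 z 0.0402 819
(362, 193) mean [ 0.4598 -0.156 ] rect 459.8 -156.0 size 54 54 ang -20.1 z 0.0403 401
scene
(280, 290) mean [0.6998 0.2418] rect 698.9 241.9 size 111 62 ang -6.3 z 0.0669 1168
(333, 273) mean [0.5799 0.2549] rect 579.0 255.5 size 113 63 ang -6.3 z 0.0669 1023
(384, 260) mean [0.4612 0.2684] rect 459.5 269.5 size 115 64 ang -6.3 z 0.0666 910
(250, 217) mean [ 0.6258 -0.0585] rect 624.2 -58.5 size 117 63 ang 20.4 z 0.0389 623
(320, 213) mean [0.4638 0.0181] rect 463.6 18.1 size 114 63 ang -5.7 z 0.0387 606
```

```bash
cat >> h.py <<'E'
from scipy.spatial.transform import Rotation as R
def go(x,y,z,phi):
    from rig import arm
    s=arm.get_state();r=R.from_quat(s['tcp_rot']);p=np.radians(phi)
    c,sn=np.cos(p),np.sin(p)
    t=R.from_matrix(np.array([[c,sn,0],[sn,-c,0],[0,0,-1.]]))
    print('t',s['time'],'pos',np.round(s['eef_pos'],4),'q6',round(s['qpos'][5],3),'w',round(s['gripper_width'],4),
      '\nturn',np.degrees((r.inv()*t).as_rotvec()).round(1),'shift',r.inv().apply(np.array([x,y,z])-s['eef_pos']).round(4))
E
python3 -m pendant '[[0,0,-8,0.03,-0.04,0,0],[0,0,-16,0.06,-0.08,0,0]]'; python3 -c "
from h import go
go(.456,.009,.12,174.7);go(.456,.009,.12,-5.3)"
```

```text
time: 0.3
eef_pos: [0.1904, -0.406, 0.2304]
tcp_rot: [0.957, 0.289, 0.0, -0.001]
force: [1.0, 0.5, 0.7]
gripper_width: 0.0854
gripper_force: 0.0
t 0.3 pos [ 0.1904 -0.406   0.2304] q6 1.423 w 0.0854 
turn [ 0.000e+00 -1.000e-01 -1.411e+02] shift [ 0.4508 -0.1986  0.1109]
t 0.3 pos [ 0.1904 -0.406   0.2304] q6 1.423 w 0.0854 
turn [-0.1 -0.  38.9] shift [ 0.4508 -0.1986  0.1109]
```

```bash
python3 -m pendant '[[0,0,-68,0.44,-0.19,0.05,0],[0,0,-68,0.44,-0.19,0.05,0],[0,0,-68,0.44,-0.19,0.05,0],[0,0,-68,0.44,-0.19,0.05,0],[0,0,-68,0.44,-0.19,0.05,0],[0,0,-68,0.44,-0.19,0.05,0],[0,0,-68,0.44,-0.19,0.05,0],[0,0,-68,0.44,-0.19,0.05,0]]'; python3 -c "
from h import go
go(.456,.009,.09,174.7)"
```

```text
time: 1.1
eef_pos: [0.4089, -0.0719, 0.1895]
tcp_rot: [0.631, 0.776, -0.0, 0.0]
force: [0.7, -1.4, 0.3]
gripper_width: 0.0854
gripper_force: 0.0
t 1.1 pos [ 0.4089 -0.0719  0.1895] q6 1.192 w 0.0854 
turn [ -0.    0.  -72.9] shift [0.0697 0.0626 0.0995]
```

```bash
python3 -m pendant '[[0,0,-73,0.07,0.063,0.1,0],[0,0,-73,0.07,0.063,0.1,0],[0,0,-73,0.07,0.063,0.1,0],[0,0,-73,0.07,0.063,0.1,0],[0,0,-73,0.07,0.063,0.1,0],[0,0,-73,0.07,0.063,0.1,0],[0,0,-73,0.07,0.063,0.1,0],[0,0,-73,0.07,0.063,0.1,0]]'; python3 -c "
from h import go
go(.456,.009,.009,174.7)"
```

```text
time: 1.9
eef_pos: [0.4559, 0.0072, 0.0894]
tcp_rot: [0.083, 0.997, -0.0, -0.001]
force: [-0.6, -0.1, 0.4]
gripper_width: 0.0853
gripper_force: 0.0
t 1.9 pos [0.4559 0.0072 0.0894] q6 0.181 w 0.0853 
turn [-0.  -0.1 -4.2] shift [0.0001 0.0018 0.0804]
```

```bash
python3 -m pendant '[[0,0,-4.2,0,0.002,0.02,0],[0,0,-4.2,0,0.002,0.04,0],[0,0,-4.2,0,0.002,0.06,0],[0,0,-4.2,0,0.002,0.08,0],[0,0,-4.2,0,0.002,0.08,0],[0,0,-4.2,0,0.002,0.08,0]]' && python3 -m pendant '[[0,0,0,0,0,0,0.3],[0,0,0,0,0,0,0.6],[0,0,0,0,0,0,0.8],[0,0,0,0,0,0,1],[0,0,0,0,0,0,1],[0,0,0,0,0,0,1],[0,0,0,0,0,0,1],[0,0,0,0,0,0,1]]';python3 -c "
from h import go
go(.456,.009,.009,174.7)"
```

```text
time: 2.5
eef_pos: [0.4561, 0.0091, 0.0097]
tcp_rot: [0.049, 0.999, -0.0, -0.001]
force: [0.6, -0.6, -0.5]
gripper_width: 0.0856
gripper_force: 0.0
time: 3.3
eef_pos: [0.4579, 0.0096, 0.0111]
tcp_rot: [0.049, 0.999, 0.001, 0.001]
force: [-0.4, 1.3, 5.1]
gripper_width: 0.053
gripper_force: 63.6
t 3.3 pos [0.4579 0.0096 0.0111] q6 0.118 w 0.053 
turn [ 0.1  0.1 -0.3] shift [ 0.0018 -0.0008  0.0021]
```

```bash
python3 -m pendant '[[0,0,0,0,0,-0.01,1],[0,0,0,0,0,-0.03,1],[0,0,0,0,0,-0.06,1],[0,0,0,0,0,-0.09,1],[0,0,0,0,0,-0.12,1],[0,0,0,0,0,-0.13,1],[0,0,0,0,0,-0.13,1]]';python3 -c "
from h import go
go(.5119,.2529,.14,173.7)"
```

```text
time: 4.0
eef_pos: [0.4577, 0.0091, 0.1411]
tcp_rot: [0.049, 0.999, 0.0, 0.002]
force: [0.9, -0.8, -5.9]
gripper_width: 0.0529
gripper_force: 65.3
t 4.0 pos [0.4577 0.0091 0.1411] q6 0.118 w 0.0529 
turn [0.  0.2 0.7] shift [-0.03    0.248   0.0013]
```

```bash
python3 -m pendant '[[0,0,0.7,-0.002,0.015,0,1],[0,0,0.7,-0.006,0.05,0,1],[0,0,0.7,-0.011,0.09,0,1],[0,0,0.7,-0.016,0.13,0,1],[0,0,0.7,-0.021,0.17,0,1],[0,0,0.7,-0.025,0.21,0,1],[0,0,0.7,-0.029,0.238,0,1],[0,0,0.7,-0.03,0.248,0,1]]'; python3 -m pendant '[[0,0,0,0,0,0,1],[0,0,0,0,0,0,1]]';python3 -c "
from h import go
go(.5129,.2529,.0791,173.7)
from rig import arm;import cv2
f=arm.grab_frame('scene');cv2.imwrite('pics/s1.png',f['img'][:,:,::-1])"
```

```text
time: 4.8
eef_pos: [0.5104, 0.2555, 0.1372]
tcp_rot: [0.054, 0.999, -0.0, -0.001]
force: [0.0, -0.1, -4.6]
gripper_width: 0.0533
gripper_force: 65.4
time: 5.0
eef_pos: [0.5094, 0.2515, 0.1381]
tcp_rot: [0.055, 0.998, -0.001, -0.002]
force: [-0.5, -0.5, -5.4]
gripper_width: 0.0529
gripper_force: 65.4
t 5.0 pos [0.5094 0.2515 0.1381] q6 0.57 w 0.0529 
turn [-0.2 -0.2 -0.1] shift [-0.0035  0.0019  0.059 ]
```

View pics/s1.png

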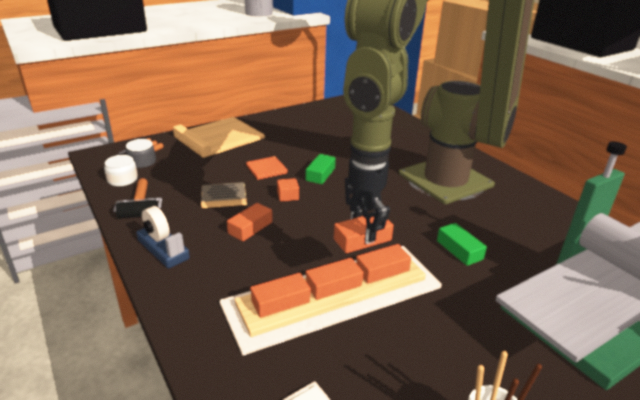

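The paver is held level above the near joint, at about (363,233). Next I lower it.

```bash
python3 -m pendant '[[0,0,0,-0.003,0.002,0.01,1],[0,0,0,-0.003,0.002,0.025,1],[0,0,0,-0.003,0.002,0.04,1],[0,0,0,-0.003,0.002,0.048,1],[0,0,0,-0.003,0.002,0.052,1],[0,0,0,-0.003,0.002,0.052,1],[0,0,0,-0.003,0.002,0.055,1],[0,0,0,-0.003,0.002,0.055,1]]';python3 -c "
from h import go
go(.5129,.2529,.0791,173.7)"
```

```text
time: 5.85
eef_pos: [0.5145, 0.2547, 0.0851]
tcp_rot: [0.055, 0.998, 0.0, 0.0]
force: [0.5, 0.0, -5.7]
gripper_width: 0.0534
gripper_force: 65.3
t 5.85 pos [0.5145 0.2547 0.0851] q6 0.57 w 0.0534 
turn [ 0.  0. -0.] shift [ 0.0014 -0.002   0.006 ]
```

```bash
python3 -m pendant '[[0,0,0,0.001,-0.001,0.002,1],[0,0,0,0.001,-0.001,0.003,1],[0,0,0,0.001,-0.001,0.004,1],[0,0,0,0.001,-0.001,0.005,1],[0,0,0,0.001,-0.001,0.005,1]]';python3 -c "
from h import go
go(.5129,.2529,.0791,173.7)"
```

```text
time: 6.35
eef_pos: [0.5129, 0.2537, 0.0796]
tcp_rot: [0.055, 0.998, -0.0, -0.0]
force: [-0.4, -0.8, -5.5]
gripper_width: 0.0533
gripper_force: 65.3
t 6.35 pos [0.5129 0.2537 0.0796] q6 0.57 w 0.0533 
turn [-0. -0. -0.] shift [-0.0001 -0.0008  0.0005]
```

```bash
python3 -m pendant '[[0,0,0,0,-0.001,0.001,1],[0,0,0,0,-0.001,0.0015,1],[0,0,0,0,-0.001,0.002,1],[0,0,0,0,-0.001,0.002,1]]'
```

```text
time: 6.75
eef_pos: [0.5131, 0.2533, 0.0792]
tcp_rot: [0.055, 0.998, 0.001, 0.0]
force: [-3.0, -0.4, 6.4]
gripper_width: 0.0532
gripper_force: 66.8
```

Contact: the force has changed sign. Release, then rise.

```bash
python3 -m pendant '[[0,0,0,0,0,0,0.5],[0,0,0,0,0,0,0.3],[0,0,0,0,0,0,0],[0,0,0,0,0,0,0],[0,0,0,0,0,0,0],[0,0,0,0,0,0,0],[0,0,0,0,0,0,0]]'; python3 -m pendant '[[0,0,0,0,0,-0.02,0],[0,0,0,0,0,-0.05,0],[0,0,0,0,0,-0.09,0],[0,0,0,0,0,-0.09,0]]'; python3 -c "
from h import go
go(.618,-.068,.13,200.4)"
```

```text
time: 7.45
eef_pos: [0.5129, 0.2527, 0.0777]
tcp_rot: [0.055, 0.998, -0.0, -0.0]
force: [0.7, 0.0, -0.6]
gripper_width: 0.0856
gripper_force: 0.0
time: 7.85
eef_pos: [0.5164, 0.2545, 0.1733]
tcp_rot: [0.055, 0.998, 0.003, 0.004]
force: [0.6, 0.2, 0.2]
gripper_width: 0.0852
gripper_force: 0.0
t 7.85 pos [0.5164 0.2545 0.1733] q6 0.569 w 0.0852 
turn [  0.2   0.6 -26.7] shift [-0.1362 -0.3095  0.0428]
```

```bash
python3 -m pendant '[[0,0,-26.7,-0.136,-0.309,0.04,0],[0,0,-26.7,-0.136,-0.309,0.04,0],[0,0,-26.7,-0.136,-0.309,0.04,0],[0,0,-26.7,-0.136,-0.309,0.04,0],[0,0,-26.7,-0.136,-0.309,0.04,0],[0,0,-26.7,-0.136,-0.309,0.04,0],[0,0,-26.7,-0.136,-0.309,0.04,0],[0,0,-26.7,-0.136,-0.309,0.04,0]]'; python3 -c "
from rig import arm;import cv2
from h import *
f=arm.grab_frame('top');cv2.imwrite('pics/t2.png',f['img'][:,:,::-1])
meas(f,.108,[(203,172),(206,165)])
go(.618,-.068,.0095,200.4)"
```

```text
time: 8.65
eef_pos: [0.6151, -0.0753, 0.1263]
tcp_rot: [-0.173, 0.985, -0.001, -0.0]
force: [-0.0, 0.5, 0.2]
gripper_width: 0.0855
gripper_force: 0.0
(203, 172) mean [0.5105 0.2499] rect 510.7 249.6 size 111 55 ang -6.1 z 0.1081 914
(206, 165) mean [0.5105 0.2499] rect 510.7 249.6 size 111 55 ang -6.1 z 0.1081 914
t 8.7 pos [ 0.6142 -0.0726  0.1265] q6 -0.468 w 0.0855 
turn [ 0.  -0.1 -0.3] shift [-0.0053  0.003   0.117 ]
```

View pics/t2.png

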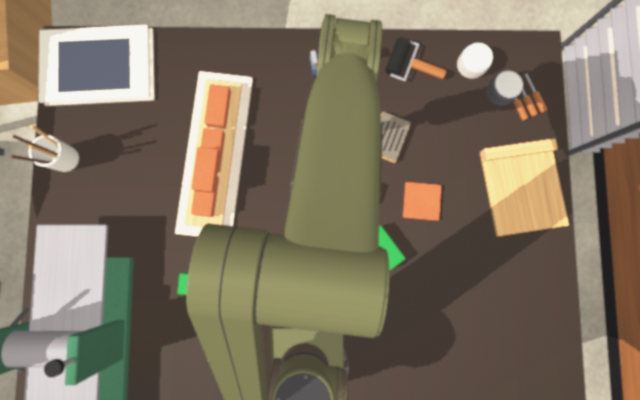

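The first paver sits near (206,165), at (0.5107, 0.2497). That is within 4 mm of the near joint. Now the second one.

```bash
python3 -m pendant '[[0,0,0,-0.005,0.003,0.03,0],[0,0,0,-0.005,0.003,0.06,0],[0,0,0,-0.005,0.003,0.09,0],[0,0,0,-0.005,0.003,0.11,0],[0,0,0,-0.005,0.003,0.116,0],[0,0,0,-0.005,0.003,0.116,0],[0,0,0,-0.005,0.003,0.116,0]]' && python3 -c "
from h import go
go(.618,-.068,.0095,200.4)"
```

```text
time: 9.4
eef_pos: [0.6184, -0.0643, 0.0129]
tcp_rot: [-0.177, 0.984, -0.0, 0.001]
force: [-0.3, 0.3, 0.2]
gripper_width: 0.0857
gripper_force: 0.0
t 9.4 pos [ 0.6184 -0.0643  0.0129] q6 -0.46 w 0.0857 
turn [-0.   0.1  0. ] shift [ 0.0017 -0.0033  0.0034]
```

```bash
python3 -m pendant '[[0,0,0,0.002,-0.003,0.002,0],[0,0,0,0.002,-0.003,0.002,0],[0,0,0,0.002,-0.003,0.002,0.4],[0,0,0,0.002,-0.003,0.002,1],[0,0,0,0.002,-0.003,0.002,1],[0,0,0,0.002,-0.003,0.002,1],[0,0,0,0.002,-0.003,0.002,1],[0,0,0,0.002,-0.003,0.002,1]]'; python3 -m pendant '[[0,0,0,0,0,0,1],[0,0,0,0,0,-0.01,1],[0,0,0,0,0,-0.03,1],[0,0,0,0,0,-0.06,1],[0,0,0,0,0,-0.09,1],[0,0,0,0,0,-0.12,1],[0,0,0,0,0,-0.13,1],[0,0,0,0,0,-0.13,1]]';python3 -c "
from h import go
go(.632,.241,.141,173.7)"
```

```text
time: 10.2
eef_pos: [0.6172, -0.0684, 0.0105]
tcp_rot: [-0.177, 0.984, -0.0, 0.0]
force: [-0.6, -0.1, 5.9]
gripper_width: 0.0528
gripper_force: 66.5
time: 11.0
eef_pos: [0.6175, -0.0684, 0.1407]
tcp_rot: [-0.177, 0.984, -0.0, 0.001]
force: [0.6, -0.1, -6.6]
gripper_width: 0.0534
gripper_force: 65.5
t 11.0 pos [ 0.6175 -0.0684  0.1407] q6 -0.466 w 0.0534 
turn [-0.   0.1 26.7] shift [-0.1213  0.285  -0.0003]
```

```bash
python3 -m pendant '[[0,0,2,-0.008,0.018,0,1],[0,0,6,-0.025,0.06,0,1],[0,0,11,-0.043,0.1,0,1],[0,0,15,-0.06,0.14,0,1],[0,0,19,-0.077,0.18,0,1],[0,0,23,-0.094,0.22,0,1],[0,0,26,-0.11,0.26,0,1],[0,0,26.7,-0.121,0.285,0,1]]'; python3 -m pendant '[[0,0,0,0,0,0,1],[0,0,0,0,0,0,1],[0,0,0,0,0,0,1]]';python3 -c "
from h import go
go(.632,.241,.0785,173.7)"
```

```text
time: 11.8
eef_pos: [0.629, 0.2439, 0.1364]
tcp_rot: [0.055, 0.999, -0.0, -0.002]
force: [1.1, -0.5, -5.2]
gripper_width: 0.0529
gripper_force: 65.4
time: 12.1
eef_pos: [0.6299, 0.2397, 0.1378]
tcp_rot: [0.056, 0.998, -0.001, -0.002]
force: [0.8, -0.9, -5.7]
gripper_width: 0.0528
gripper_force: 65.5
t 12.1 pos [0.6299 0.2397 0.1378] q6 0.475 w 0.0528 
turn [-0.1 -0.2 -0.1] shift [-0.0022  0.0017  0.0593]
```

```bash
python3 -m pendant '[[0,0,0,-0.002,0.002,0.01,1],[0,0,0,-0.002,0.002,0.025,1],[0,0,0,-0.002,0.002,0.04,1],[0,0,0,-0.002,0.002,0.048,1],[0,0,0,-0.002,0.002,0.053,1],[0,0,0,-0.002,0.002,0.055,1],[0,0,0,-0.002,0.002,0.055,1],[0,0,0,-0.002,0.002,0.055,1]]';python3 -c "
from h import go
go(.632,.241,.0785,173.7)"
```

```text
time: 12.9
eef_pos: [0.6338, 0.2429, 0.0855]
tcp_rot: [0.055, 0.998, 0.0, 0.001]
force: [-1.0, -0.1, -5.4]
gripper_width: 0.0535
gripper_force: 65.5
t 12.9 pos [0.6338 0.2429 0.0855] q6 0.477 w 0.0535 
turn [ 0.   0.1 -0. ] shift [ 0.0016 -0.0021  0.007 ]
```

```bash
python3 -m pendant '[[0,0,0,0.001,-0.001,0.002,1],[0,0,0,0.001,-0.001,0.003,1],[0,0,0,0.001,-0.001,0.004,1],[0,0,0,0.001,-0.001,0.005,1],[0,0,0,0.001,-0.001,0.005,1]]'; python3 -m pendant '[[0,0,0,0,0,0.001,1],[0,0,0,0,0,0.0015,1],[0,0,0,0,0,0.002,1],[0,0,0,0,0,0.002,1]]'
```

```text
time: 13.4
eef_pos: [0.632, 0.2418, 0.0796]
tcp_rot: [0.055, 0.998, -0.0, -0.0]
force: [0.7, 1.2, -5.2]
gripper_width: 0.0527
gripper_force: 65.5
time: 13.8
eef_pos: [0.6322, 0.2419, 0.0785]
tcp_rot: [0.055, 0.998, 0.0, 0.0]
force: [-1.0, -0.1, -0.0]
gripper_width: 0.0528
gripper_force: 66.1
```

Contact is starting; one more mm, then release and rise, swinging back clear of the view.

```bash
python3 -m pendant '[[0,0,0,0,0,0.001,1],[0,0,0,0,0,0.001,1],[0,0,0,0,0,0.001,0.5],[0,0,0,0,0,0.001,0.3],[0,0,0,0,0,0.001,0],[0,0,0,0,0,0.001,0],[0,0,0,0,0,0.001,0],[0,0,0,0,0,0.001,0]]'; python3 -m pendant '[[0,0,0,0,0,-0.02,0],[0,0,0,0,0,-0.05,0],[0,0,0,0,0,-0.09,0],[0,0,0,0,0,-0.12,0],[0,0,0,0.02,-0.05,-0.12,0],[0,0,0,0.04,-0.1,-0.12,0],[0,0,0,0.06,-0.15,-0.12,0],[0,0,0,0.08,-0.2,-0.12,0]]';python3 -m pendant '[[0,0,0,0,-0.05,0,0],[0,0,0,0,-0.1,0,0],[0,0,0,0,-0.1,0,0],[0,0,0,0,-0.1,0,0]]'; python3 -c "
from rig import arm;import cv2
from h import *
f=arm.grab_frame('top');cv2.imwrite('pics/t3.png',f['img'][:,:,::-1])
meas(f,.108,[(203,172),(213,122)])"
```

```text
time: 14.6
eef_pos: [0.6323, 0.2419, 0.0767]
tcp_rot: [0.055, 0.998, 0.0, 0.0]
force: [-0.5, 0.6, -0.0]
gripper_width: 0.0859
gripper_force: 0.0
time: 15.4
eef_pos: [0.5369, 0.0641, 0.1969]
tcp_rot: [0.055, 0.998, -0.0, 0.0]
force: [0.7, -0.8, 0.2]
gripper_width: 0.0853
gripper_force: 0.0
time: 15.8
eef_pos: [0.5267, -0.0349, 0.197]
tcp_rot: [0.057, 0.998, 0.0, 0.0]
force: [0.1, 2.0, 0.3]
gripper_width: 0.0851
gripper_force: 0.0
(203, 172) mean [0.5106 0.2501] rect 510.6 249.9 size 111 55 ang -6.4 z 0.1081 920
(213, 122) mean [0.633  0.2382] rect 633.3 238.1 size 111 54 ang -6.4 z 0.1085 871
```

View pics/t3.png

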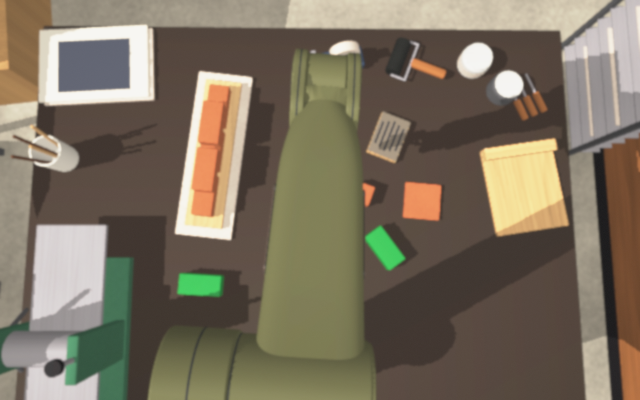

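Both pavers lie flat on the row, near (212,120) and (206,168), within about 4 mm of their joints and parallel to the row. The arm is clear, so I'm handing in.

```bash
python3 -c "
from rig import arm
print(arm.finish_job())"
```

```text
the job is handed in; nothing more can be done
None
```

Both pavers were set down flat over the two joints, measuring within about 4 mm of centre and parallel to the row, and I handed the job in at about 16 s; no verdict came back.

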